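# Sweep the casting offcuts off the bench board into the scrap tray

## Robot

A 6-joint arm with a two-finger parallel gripper is mounted at the origin on the work surface. World frame = base frame: x ahead of the robot, y to its left, z up, the work surface at z = 0. Lengths are in m, angles in rad, forces in N, time in s.
With the tool pointing down it reaches from about 0.3 to 0.95 m from the base axis. Payload 3.1 kg.
Tool frame: the origin (TCP) lies midway between the tips of the shut fingers; the grasp point (between the pads) lies r.hold_point_z behind it (r.hold_point_z is the distance from the TCP to the grasp point, in m); z points along the fingers, y is the line along which they close (so a half turn about z gives the same grasp; the last joint's range is limited). The gripper opens to 85 mm and grips with 20 to 120 N. Pads are 22 mm wide; open, the fingers measure 114 mm over their backs; the gripper's body (76 mm by 85 mm) begins 54 mm behind the grasp point. The pads swing forward as they close: fully open they stand 13 mm farther back than shut.
Start: joints at [1.163, 0.308, 1.634, -0, 1.2, -0.07], TCP at [0.207, 0.59, 0.198] pointing down, gripper open.
Joint ranges: [-3.06, 3.06], [-0.79, 1.96], [0.05, 2.63], [-1.19, 4.34], [0.05, 2.64], [-2.94, 2.94]. Speed limits (rad/s): [2.79, 2.79, 3.14, 3.14, 3.14, 3.14].

## Interface

Orientations are given as a rotation vector (axis times angle).
In Python, from workcell import r gives the robot as it stands. The module is installed in compiled form; this text tells all that it offers. Calls block until the motion is done:
- r.move_ptp(position, orientation): joint-space move of the TCP to a pose.
- r.move_l(position, max_speed=0.15, ori=None, force_limit=None): straight line of the TCP; ori=None keeps the orientation; max_speed is the mean speed in m/s. With force_limit (N) it stops when the force on the tool has changed by that much, and returns True; else False.
- r.move_joints(angles): joint-space move.
- r.move_gripper(opening): finger opening in m; the grip force is fixed at half the most; returns when the fingers have stopped.
- r.hold(seconds).
- r.ik(position, orientation): joint angles nearest the present ones, or None.
- r.read_camera(name): name is "scene" or "top" or "wrist"; returns (picture, depth): 400x640x3 uint8, red, green, blue; 400x640 float32, m along the optical axis (not along the pixel's ray), 0 where there is no reading.
- r.get_calibration(name): a dict with "fx", "fy", "cx", "cy" (pixels), "eye" and "orientation" of the camera in the world. Camera axes: x right, y down, z forward; pixel columns grow to the right and rows downward; lengths in m; the calibration is good to about 2 mm. The wrist camera is an equidistant fisheye: a pixel r from the principal point sees the ray r / f radians off the axis. A picture is of the moment at which its call begins: read the wrist's pose just before it. get_calibration takes no time and is no camera call; for the wrist camera it gives the pose at the moment of the call.
A pose or a line that the arm cannot do raises r.Unreachable and nothing moves.
- r.sign_off(): hands the job in; it is judged then, once.
Trained networks look in the newest picture that a camera, given by its name, has taken for a name from the list of things; names that differ only in an ending like _2 or _b are one class to them, and where a whole thing is asked for, a point or a joint stands for the part that bears it (a point fixed in the world has none). Each returns a list of dicts, best first, with "p" (0 to 1); they miss things now and then, are a little off and sometimes report something else, mostly with a low value. They report only what shows in the picture. A call takes as long as a camera call.
- r.regions_of(label, camera): "mask" (400x640 bool, what is visible of it) and "extent" ([centre column, centre row, width, height] in pixels, round what is visible of it).
Readings, each from a call of its own:
- r.current_clock(): time.
- r.current_q(): joint angles.
- r.current_qd(): joint speeds.
- r.current_joint_efforts(): joint torques, N m.
- r.current_tcp_pos(): TCP position.
- r.current_eef_rot(): TCP orientation.
- r.current_force(): force on the tool from outside, world axes, zero at the start.
- r.current_torque(): the same for the moment, N m.
- r.current_finger_gap(): finger opening in m.
- r.current_finger_force(): force on a finger pad.
Only numpy, scipy, OpenCV 4.12 (cv2) and the standard library are available. Lean on these libraries where they do the work, as an engineer would, in place of code of your own. Each camera call takes 0.05 s, during which the arm holds its last target. There are 200 camera calls.

## Task

Clear the jeweller's bench board: use the tips of the fingers like a brush to sweep the three silver casting offcuts (the round button with its stub, the straight runner and the oblong ingot end) across the board and over its edge into the plain undivided scrap tray that stands against it. Only push them gently along; do not pinch them or pick them up. Leave the two finished rings lying on the board, both trays and everything else on the bench where they are.

Things in the scene. Friction and masses are not known exactly. Their poses are not given: they have to be found in the camera images.
- board: Fixed thick pale plywood bench board, 280 (x) by 280 (y) by 48 mm high with its feet; flat top, 48 mm above the bench. Origin: centre of its underside, at bench level. x across (away from the robot at yaw 0), y along it; its side edges at y = +140 and y = -140 mm each have a tray standing against them.
- scrap_tray: Plain open aluminium tray without divisions, empty, 250 (x) by 130 (y) by 40 mm high, walls and floor 3 mm thick, loose, 0.6 kg. Stands on the bench with its axes parallel to the board's, its long side 2 mm from one side edge of the board (the +y or the -y edge, it varies), so its rim is 8 mm lower than the board's top. Origin: centre of its underside.
- findings_tray: Aluminium tray of the same outer size, 250 by 130 by 40 mm, but divided into six compartments (two dividers across x, one across y) with small findings in them; stands against the board's other side edge. Not for scrap. Origin: centre of its underside.
- button: Casting offcut: a silver disc 32 mm across and 11 mm high with a stub 8 mm across standing on its middle, 20 mm high in all, about 85 g, lying loose on the board with the stub up. Origin: centre of its underside.
- runner: Casting offcut: straight square silver bar, 34 (x) by 12 (y) by 12 mm high, about 50 g, lying loose on the board. Origin: centre of its underside.
- ingot_end: Casting offcut: the sawn-off end of an ingot, a flat oblong silver block 32 (x) by 22 (y) by 11 mm high, about 75 g, lying loose on the board. Origin: centre of its underside.
- ring1: Finished plain silver ring lying flat on the board, 24 mm outside, 19 mm inside, 7 mm high. Leave it. Origin: centre of its underside.
- ring2: The second finished silver ring, the same as the first, lying flat on the board. Leave it. Origin: centre of its underside.
- doming_block: Steel doming block, a 50 mm cube with round hollows, beyond the board. Origin: centre of its underside.
- cutters: Side cutters with red handles, 130 mm long, 10 mm high, lying flat on the bench beyond the board. Origin: under the pivot; jaws towards its +x.
- glass_bowl: Glass bowl, 130 mm across, 55 mm high, left of the work. Origin: centre of its underside.
- flux_dish: White ceramic flux dish, 84 mm across, 35 mm high, right of the work. Origin: centre of its underside.
- hammer: Hammer, 240 mm long, lying at the right side of the bench. Origin: under its middle; the handle goes to its -x.

How it is judged:
At the end, for the whole second after the job is handed in: All three offcuts lie at rest inside the scrap tray (within its walls, below its rim); each ring is within 10 mm, each tray within 15 mm and every other loose thing within 30 mm of where it started (x of button in the frame of scrap_tray between -0.123 and 0.123 m and y of button in the frame of scrap_tray between -0.063 and 0.063 m and z of button in the frame of scrap_tray between -0.003 and 0.038 m and linear speed of each of button, runner, ingot_end below 0.02 m/s and x of runner in the frame of scrap_tray between -0.123 and 0.123 m and y of runner in the frame of scrap_tray between -0.063 and 0.063 m and z of runner in the frame of scrap_tray between -0.003 and 0.038 m and x of ingot_end in the frame of scrap_tray between -0.123 and 0.123 m and y of ingot_end in the frame of scrap_tray between -0.063 and 0.063 m and z of ingot_end in the frame of scrap_tray between -0.003 and 0.038 m and distance of each of ring1, ring2 from where it was at the start of the episode below 0.01 m and distance of each of scrap_tray, findings_tray from where it was at the start of the episode below 0.015 m and distance of each of doming_block, cutters, glass_bowl, flux_dish, hammer from where it was at the start of the episode below 0.03 m); the robot touches nothing.
It fails at once if an offcut is lifted more than 30 mm above the board's top (height (world z) of any of button, runner, ingot_end above 0.078 m).
It fails at once if an offcut is pinched or pressed hard (the fingers press on it with more than 20 N) (contact force between the fingers and button above 20 N or contact force between the fingers and runner above 20 N or contact force between the fingers and ingot_end above 20 N).
It fails at once if a finished ring is moved more than 10 mm (distance of any of ring1, ring2 from where it was at the start of the episode above 0.01 m).
It fails at once if a tray is moved more than 15 mm (distance of any of scrap_tray, findings_tray from where it was at the start of the episode above 0.015 m).
It fails at once if another loose thing on the bench is moved more than 30 mm (distance of any of doming_block, cutters, glass_bowl, flux_dish, hammer from where it was at the start of the episode above 0.03 m).
It also fails if it takes over 54 s, if anything falls off the work surface, if the arm or the gripper's body presses on something with over 40 N, if the wrist force passes 120 N, or if a joint passes its speed limit or range.

## Working session

There is one attempt and no reset: what is moved stays moved. The work goes in short steps, each a Python script; the robot and the scene stay as the last script left them, time stands still between calls to the robot, and variables do not carry over. Pictures are saved under pics/ and viewed, at most 10 in all, crops included, and the job is handed in when it is done.

```bash
mkdir -p pics; cat > h.py <<'E'
from workcell import r
import numpy as np, cv2
from scipy.spatial.transform import Rotation as R
def Rm(o):
    o=np.array(o,float)
    return o if o.shape==(3,3) else (R.from_quat(o).as_matrix() if o.size==4 else R.from_rotvec(o).as_matrix())
def cloud(cam,d):
    k=r.get_calibration(cam); v,u=np.mgrid[:400,:640]
    P=np.stack([(u-k['cx'])/k['fx']*d,(v-k['cy'])/k['fy']*d,d],-1)
    return P@Rm(k['orientation']).T+np.array(k['eye'])
E
python3 - <<'E'
from h import *
print(r.get_calibration('top'),r.current_eef_rot(),r.hold_point_z)
p,d=r.read_camera('top'); cv2.imwrite('pics/top.png',p[...,::-1])
P=cloud('top',d); np.savez('top.npz',P=P,p=p,d=d)
for n in ['board','scrap_tray','findings_tray','button','runner','ingot_end','ring1','ring2']:
    for q in r.regions_of(n,'top')[:4]:
        m=q['mask']&(d>0); X=P[m]
        rect=cv2.minAreaRect(X[:,:2].astype(np.float32)*1000)
        print(n,round(q['p'],2),np.round(q['extent']),'mean',X.mean(0).round(4),'zmax',np.percentile(X[:,2],[10,50,95]).round(4),np.round(rect[0]),np.round(rect[1]),round(rect[2]))
print(r.current_clock())
E
```

```text
{'fx': 367.6338887710233, 'fy': 367.6338887710233, 'cx': 322.88416560488474, 'cy': 198.80932386078342, 'eye': array([0.49285337, 0.01764962, 1.17525378]), 'orientation': array([-2.18920467,  2.15265066, -0.12036998])} [-0.5280518  -3.09634433  0.00347755] 0.0187
board 0.91 [332. 225.  99.  96.] mean [ 0.5399 -0.0095  0.0475] zmax [0.0448 0.0476 0.0511] [544. -10.] [280. 292.] 86
scrap_tray 0.72 [266. 216.  50.  87.] mean [0.5574 0.1997 0.0061] zmax [-0.0003  0.0028  0.0368] [558. 198.] [142. 260.] 88
findings_tray 0.58 [397. 230.  50.  83.] mean [ 0.5255 -0.2219  0.0095] zmax [0.0004 0.0039 0.0387] [ 524. -216.] [132. 256.] 86
button 0.43 [354. 255.   9.   8.] mean [ 0.4392 -0.0802  0.0593] zmax [0.0564 0.0589 0.0667] [440. -81.] [27. 27.] 1
runner 0.37 [328. 192.  12.  -0.] mean [ 0.6359 -0.0013  0.0593] zmax [0.0568 0.0594 0.0624] [637.  -2.] [34. 12.] 89
ingot_end 0.39 [307. 223.   4.  12.] mean [0.543  0.0558 0.0565] zmax [0.0483 0.0578 0.0615] [543.  57.] [34. 25.] 28
0.45
```

View pics/top.png

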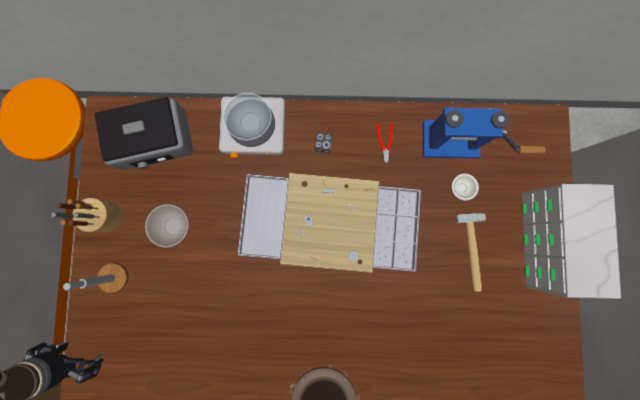

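The scrap tray is on the left (+y) at about px (266,216) and the divided tray is on the right. The button is at (354,255), the runner at (328,191) and the ingot end at (308,221). There are faint rings near (350,209) and (302,234). I'll take a closer look from the wrist camera.

```bash
cat >> h.py <<'E'
def wcloud(d,k):
    v,u=np.mgrid[:400,:640]; x=(u-k['cx'])/k['fx']; y=(v-k['cy'])/k['fy']; t=np.hypot(x,y)+1e-9
    P=np.stack([np.tan(t)*x/t*d,np.tan(t)*y/t*d,d],-1); P[t>1.3]=0
    return P@Rm(k['orientation']).T+np.array(k['eye'])
E
python3 - <<'E'
from h import *
r.move_ptp([0.50,0.0,0.30],R.from_matrix(np.array([[1,0,0],[0,-1,0],[0,0,-1.]])).as_rotvec())
r.move_gripper(0.0)
k=r.get_calibration('wrist'); print(k,r.current_q().round(2) if hasattr(r.current_q(),'round') else r.current_q())
p,d=r.read_camera('wrist'); cv2.imwrite('pics/w1.png',p[...,::-1])
P=wcloud(d,k); np.savez('w1.npz',P=P,p=p,d=d)
for n in ['board','scrap_tray','findings_tray','button','runner','ingot_end','ring1']:
    for q in r.regions_of(n,'wrist')[:3]:
        m=q['mask']&(d>0); X=P[m]
        if len(X)<5: continue
        rect=cv2.minAreaRect(X[:,:2].astype(np.float32)*1000)
        print(n,round(q['p'],2),np.round(q['extent']),'mean',X.mean(0).round(4),'z',np.percentile(X[:,2],[10,50,95]).round(4),np.round(rect[0]),np.round(rect[1]),round(rect[2]))
print(r.current_clock())
E
```

```text
{'fx': 309.70691628693146, 'fy': 309.70691628693146, 'cx': 318.3397515482716, 'cy': 197.8985957470661, 'eye': array([ 5.76856490e-01, -4.28048473e-05,  4.76481020e-01]), 'orientation': array([ 2.05636447, -2.05331307, -0.32054947])} [-0.09 -0.02  1.8  -0.    1.36  1.48]
board 0.78 [330. 125. 205. 204.] mean [ 0.5469 -0.0099  0.0484] z [0.0474 0.0486 0.05  ] [538. -12.] [313. 315.] 86
board 0.36 [376. 198.  20.  23.] mean [ 0.4417 -0.0815  0.0595] z [0.0573 0.0595 0.0674] [440. -83.] [31. 31.] 28
scrap_tray 0.77 [192. 120.  84. 171.] mean [0.5585 0.2054 0.0097] z [0.0027 0.0041 0.04  ] [561. 207.] [159. 259.] 85
scrap_tray 0.64 [ 59. 157.  47.  69.] mean [0.5204 0.5006 0.0316] z [0.0073 0.0324 0.0555] [522. 484.] [128. 126.] 78
findings_tray 0.71 [459. 139.  90. 165.] mean [ 0.527  -0.2277  0.0131] z [0.0026 0.0047 0.04  ] [ 522. -230.] [164. 277.] 86
button 0.84 [377. 199.  19.  23.] mean [ 0.4414 -0.0811  0.0595] z [0.0575 0.0595 0.0674] [440. -82.] [31. 30.] 68
runner 0.76 [322.  58.  27.  14.] mean [ 0.6354 -0.0037  0.06  ] z [0.0585 0.0604 0.0619] [636.  -4.] [34. 12.] 88
ingot_end 0.69 [279. 126.  20.  32.] mean [0.5445 0.0542 0.0588] z [0.0575 0.0595 0.0608] [544.  55.] [34. 23.] 21
ring1 0.52 [372.  94.  19.  12.] mean [ 0.5867 -0.0728  0.0546] z [0.0505 0.0553 0.0566] [587. -72.] [22. 16.] 87
ring1 0.46 [262. 155.  14.  18.] mean [0.5024 0.0784 0.0539] z [0.0492 0.0549 0.0564] [503.  78.] [21. 26.] 49
3.9833
```

View pics/w1.png

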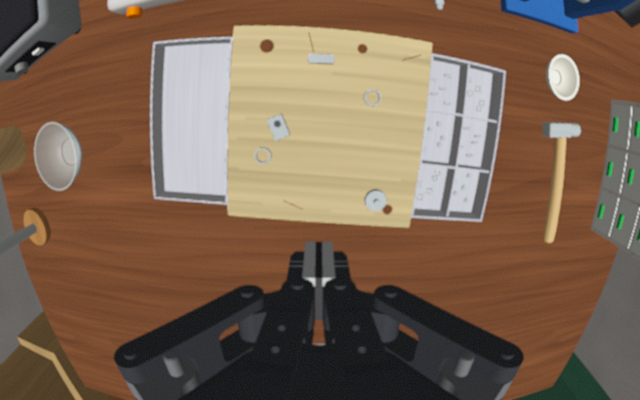

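The wrist picture agrees with the top view:

| Thing | px |
|---|---|
| Button | (376,199) |
| Runner | (321,58) |
| Ingot end | (279,126) |
| Rings | (372,97) and (262,155) |
| Scrap tray | left |

Straight lanes along the board's +y run clear of both rings. I'll use slightly opened fingers as a two-point brush, starting with the button.

```bash
cat >> h.py <<'E'
a=np.radians(-4.4); e=np.array([np.cos(a),np.sin(a),0]); u=np.array([-np.sin(a),np.cos(a),0]); C=np.array([.543,-.009,0])
ORI=R.from_matrix(np.stack([u,e,[0,0,-1.]],1)).as_rotvec()
def W(x,y,z): return C+x*e+y*u+np.array([0,0,z])
def B(p): p=np.array(p)-C; return np.array([p@e,p@u,p[2]])
def sweep(x0,y0,x1,y1=.152,zt=.0515):
    r.move_ptp(W(x0,y0,.12),ORI)
    print('down hit',r.move_l(W(x0,y0,zt),0.12,force_limit=6), B(r.current_tcp_pos()).round(4))
    ym=.10; xm=x0+(x1-x0)*(ym-y0)/(y1-y0)
    h=r.move_l(W(xm,ym,zt),0.08,force_limit=8)
    h2=None if h else r.move_l(W(x1,y1,zt),0.06,force_limit=8)
    print('sweep',h,h2,B(r.current_tcp_pos()).round(4),np.round(r.current_force(),1))
    p=r.current_tcp_pos(); r.move_l(np.array([p[0],p[1],.13]),0.15)
def look(name,cam='top'):
    p,d=r.read_camera(cam); cv2.imwrite('pics/'+name,p[...,::-1]); k=r.get_calibration(cam)
    P=cloud(cam,d) if cam=='top' else wcloud(d,k)
    for n in ['button','runner','ingot_end','ring1']:
        for q in r.regions_of(n,cam)[:3]:
            X=P[q['mask']&(d>0)]
            if len(X)>4: print(n,round(q['p'],2),np.round(q['extent']),B(np.median(X,0)).round(4))
E
python3 - <<'E'
from h import *
for p in [(.4405,-.0815,0),(.636,-.004,0),(.5445,.055,0),(.587,-.072,0),(.503,.078,0)]: print(B(p).round(4))
r.move_gripper(0.014)
sweep(-.096,-.118,-.094)
print(r.current_q(),r.current_finger_gap())
look('t2.png','wrist'); print(r.current_clock())
E
```

```text
[-0.0966 -0.0802  0.    ]
[0.0923 0.0121 0.    ]
[-0.0034  0.0639  0.    ]
[ 0.0487 -0.0594  0.    ]
[-0.0466  0.0837  0.    ]
down hit False [-0.0953 -0.1181  0.052 ]
sweep False False [-0.0941  0.1518  0.0514] [ 1.   0.1 -0.1]
[ 2.23674814e-01  1.18770539e-01  2.01698158e+00 -3.12529069e-06
  1.00668878e+00  3.00829419e-01] 0.014009759652338066
button 0.69 [485. 311.  16.  26.] [0.0892 0.0181 0.059 ]
runner 0.72 [484. 309.  18.  31.] [0.0892 0.0172 0.0588]
ingot_end 0.75 [412. 275.  32.  27.] [-0.0032  0.0702  0.0583]
ring1 0.62 [374. 264.  24.  26.] [-0.0449  0.0917  0.0538]
11.3667
```

View pics/t2.png

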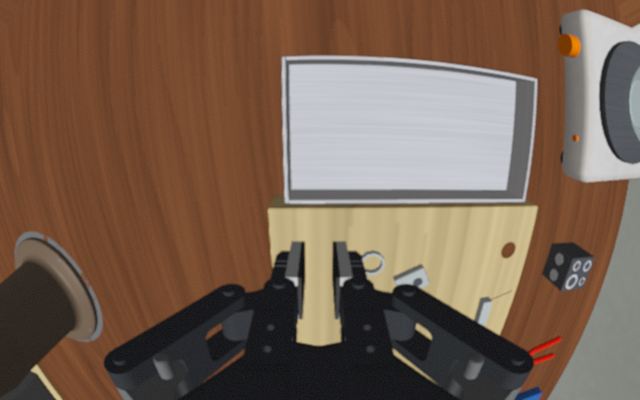

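The scrap tray looks empty at px (400,130) and the button isn't visible. Both rings and the other two offcuts look undisturbed. I'll check where the button is from the top camera with the arm to one side.

```bash
python3 - <<'E'
from h import *
r.move_ptp(W(0.0,-0.06,.26),ORI)
look('w3.png','wrist'); 
p,d=r.read_camera('top'); c=cv2.resize(p[160:290,220:430],None,fx=3.5,fy=3.5,interpolation=cv2.INTER_CUBIC)
w=cv2.imread('pics/w3.png')
cv2.imwrite('pics/m3.png',np.vstack([cv2.resize(c[...,::-1],(480,297)),cv2.resize(w,(480,300))]))
for q in r.regions_of('button','top')[:3]: print(q['p'],q['extent'],B(np.median(cloud('top',d)[q['mask']&(d>0)],0)))
print(r.current_clock())
E
```

```text
button 0.65 [246. 182.  23.  24.] [-0.0957 -0.0785  0.0593]
runner 0.59 [398. 110.  16.  29.] [0.0917 0.0139 0.0601]
ingot_end 0.72 [318.  65.  27.  24.] [-0.0049  0.0631  0.0594]
ring1 0.58 [363. 170.  10.  13.] [ 0.0548 -0.0669  0.0545]
ring1 0.57 [282.  50.  21.  14.] [-0.0482  0.0879  0.0548]
0.53 [353.9, 253.8, 9.6, 7.4] [-0.09838679 -0.07821447  0.05858986]
12.75
```

View pics/m3.png

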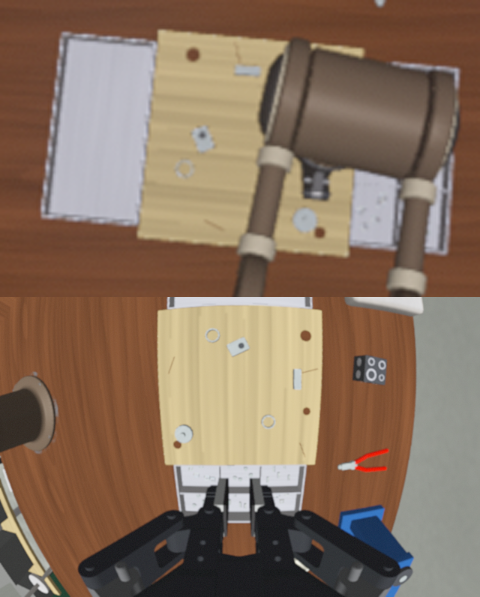

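The picture shows the button still at its original place, so the opened fingertips are retracted and passed over the disc. Everything else is in place too. I'll touch the board lightly first to find the real tip height, then sweep again.

```bash
python3 - <<'E'
from h import *
x0,y0=-.0962,-.119
r.move_ptp(W(x0,y0,.09),ORI)
r.move_l(W(x0,y0,.056),0.12,force_limit=6)
h=r.move_l(W(x0,y0,.034),0.02,force_limit=4); z=r.current_tcp_pos()[2]
print('touch',h,z,r.current_force())
zt=z+.003
open('zt','w').write(str(zt))
r.move_l(W(x0,y0,zt),0.03)
h=r.move_l(W(-.094,.10,zt),0.08,force_limit=8)
print(h,B(r.current_tcp_pos()),r.current_force())
look('w4.png','wrist'); print(r.current_clock())
E
```

```text
touch False 0.034130420026073686 [-0.52696863 -0.46588328  0.79356204]
False [-0.09399906  0.09981029  0.037112  ] [0.0910567  0.80747165 0.5108193 ]
ring1 0.73 [399. 262.  41.  40.] [-0.0455  0.0866  0.0545]
18.6667
```

View pics/w4.png

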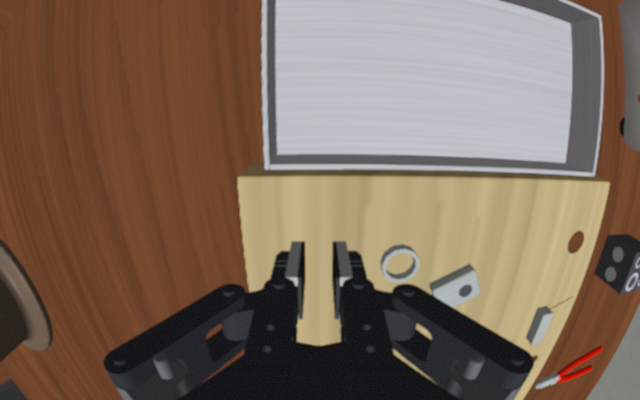

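The picture shows no button in front of the fingers at px (320,240), so they passed over it again. I'll measure the fingertips directly from the wrist depth and compare this opening with shut.

```bash
python3 - <<'E'
from h import *
z=np.load('w1.npz'); P=z['P']; X=P[235:300,285:350].reshape(-1,3)
print('shut, tcp z .30: tip pixel rows'); 
for v in (240,244,250,270): print(v,[P[v,c].round(3).tolist() for c in (305,318,330)])
r.move_l(np.array(r.current_tcp_pos())+[0,0,.06],0.2)
for g in (None,0.0):
    if g is not None: r.move_gripper(g)
    k=r.get_calibration('wrist'); p,d=r.read_camera('wrist'); P=wcloud(d,k); t=np.array(r.current_tcp_pos())
    L=(P-t)@Rm(r.current_eef_rot())
    m=(np.abs(L[...,0])<.03)&(np.abs(L[...,1])<.05)&(L[...,2]<.03)&(d>0)
    print(r.current_finger_gap(),t.round(4),'max tool z',np.percentile(L[m][:,2],[50,95,99,100]).round(4))
    q=L[m]; q=q[q[:,2]>q[:,2].max()-.006]; print('tip x',q[:,0].min(),q[:,0].max(),'y',q[:,1].min(),q[:,1].max())
for q in r.regions_of('button','wrist')[:2]: print(q['p'],q['extent'])
print(r.current_clock())
E
```

```text
shut, tcp z .30: tip pixel rows
240 [[0.35, 0.022, 0.002], [0.35, 0.0, 0.001], [0.35, -0.02, 0.001]]
244 [[0.342, 0.023, 0.001], [0.51, 0.0, 0.341], [0.51, -0.006, 0.341]]
250 [[0.51, 0.006, 0.347], [0.51, 0.0, 0.348], [0.51, -0.005, 0.348]]
270 [[0.51, 0.005, 0.365], [0.51, 0.0, 0.366], [0.51, -0.005, 0.365]]
0.014070372546943195 [0.4563 0.0978 0.0967] max tool z [-0.1114 -0.0653 -0.0452 -0.036 ]
tip x -0.007184388916957039 0.011738272514441237 y -0.01883279928425044 0.018732343502852244
5.8744064627204466e-05 [0.4562 0.0977 0.0963] max tool z [-0.1106 -0.0701 -0.0468 -0.0369]
tip x 0.006210494402461885 0.011678516185718798 y -0.012646772532846854 0.010955710821818086
19.5583
```

The depth is consistent: the visible fingertips sit about 36 mm behind the reported TCP, in both views and at both openings. That explains the passes overhead. I'll touch the board with that expectation, then sweep the button.

```bash
python3 - <<'E'
from h import *
x0,y0=-.0962,-.119
r.move_ptp(W(x0,y0,.08),ORI)
r.move_gripper(0.014)
r.move_l(W(x0,y0,.024),0.1,force_limit=6)
h=r.move_l(W(x0,y0,.004),0.015,force_limit=3); z=r.current_tcp_pos()[2]
print('touch',h,z,r.current_force())
if h:
    zt=z+.0035; open('zt','w').write(str(zt))
    r.move_l(W(x0,y0,zt),0.03)
    h=r.move_l(W(-.094,.10,zt),0.09,force_limit=8)
    print(h,B(r.current_tcp_pos()),r.current_force())
    look('w5.png','wrist')
print(r.current_clock())
E
```

```text
touch True 0.015024630914290543 [-0.46849735  0.68710334  4.98383306]
False [-0.09398472  0.0998042   0.0185251 ] [ 0.54701293  0.1684012  -0.33550262]
button 0.88 [320. 213.  65.  67.] [-0.0949  0.1277  0.0595]
runner 0.63 [550. 339.  32.  41.] [0.0881 0.0172 0.0581]
ingot_end 0.7 [466. 296.  48.  42.] [-0.0028  0.0714  0.059 ]
ring1 0.94 [406. 274.  42.  31.] [-0.0475  0.0915  0.0544]
25.2917
```

The touch confirmed the offset, and the button is nested in front of the fingers. I'll finish it over the edge, then sweep the ingot end.

```bash
cat >> h.py <<'E'
def sweep2(x0,y0,x1,y1=.158):
    zt=float(open('zt').read()); 
    r.move_ptp(W(x0,y0,.055),ORI)
    a=r.move_l(W(x0,y0,zt),0.12,force_limit=6)
    b=r.move_l(W(x1,y1,zt),0.08,force_limit=8) if not a else None
    print(a,b,B(r.current_tcp_pos()).round(4),np.round(r.current_force(),1))
    p=r.current_tcp_pos(); r.move_l(np.array([p[0],p[1],.06]),0.2)
E
python3 - <<'E'
from h import *
zt=float(open('zt').read())
print(r.move_l(W(-.092,.158,zt),0.06,force_limit=8),B(r.current_tcp_pos()).round(4))
p=r.current_tcp_pos(); r.move_l(np.array([p[0],p[1],.06]),0.2)
sweep2(.0,.014,.010)
look('w6.png','wrist'); print(r.current_clock())
E
```

```text
False [-0.0922  0.1578  0.0184]
False False [0.01   0.1576 0.0185] [0.2 0.1 0.1]
button 0.62 [188. 178.  35.  43.] [-0.093   0.1826  0.0209]
runner 0.51 [407. 363.   6.   7.] [0.0861 0.0292 0.0561]
ingot_end 0.93 [312. 198.  41.  31.] [0.0038 0.163  0.0131]
30.5
```

View pics/w6.png

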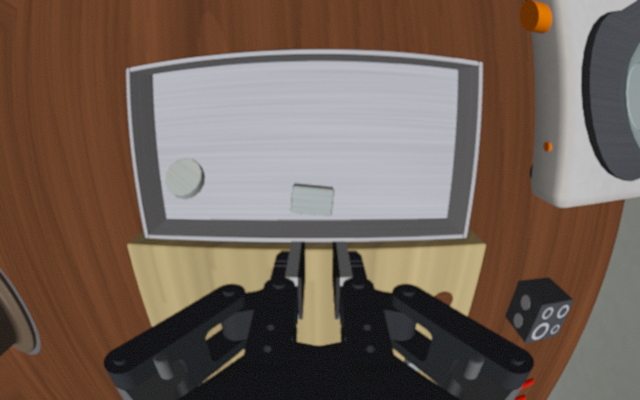

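The button, upside down at px (185,178), and the ingot end, at (312,199), are both in the tray. The runner is next.

```bash
python3 - <<'E'
from h import *
sweep2(.0925,-.022,.088)
look('w7.png','wrist')
r.move_ptp(W(-.03,-.02,.22),ORI); look('w8.png','wrist')
p=[cv2.resize(cv2.imread('pics/'+n),(480,300)) for n in('w7.png','w8.png')]; cv2.imwrite('pics/m8.png',np.vstack(p)); print(r.current_clock())
E
```

```text
False False [0.088  0.1576 0.0185] [0.3 0.2 0.1]
button 0.82 [111. 180.  30.  34.] [-0.0903  0.1821  0.0207]
runner 0.92 [315. 183.  42.  41.] [0.083  0.1773 0.014 ]
ingot_end 0.78 [216. 199.  40.  33.] [0.0059 0.1629 0.0131]
ring1 0.59 [157. 305.  30.  29.] [-0.0459  0.0846  0.0526]
button 0.68 [267.   8.  23.  17.] [-0.0939  0.1776  0.0239]
button 0.38 [307.  79.  22.  21.] [-0.0456  0.0857  0.0548]
runner 0.56 [412.  17.  27.  26.] [0.0815 0.1744 0.0149]
ingot_end 0.82 [348.  20.  26.  17.] [0.0039 0.1606 0.014 ]
ring1 0.61 [385. 204.  23.  16.] [ 0.0463 -0.0586  0.054 ]
36.0583
```

View pics/m8.png

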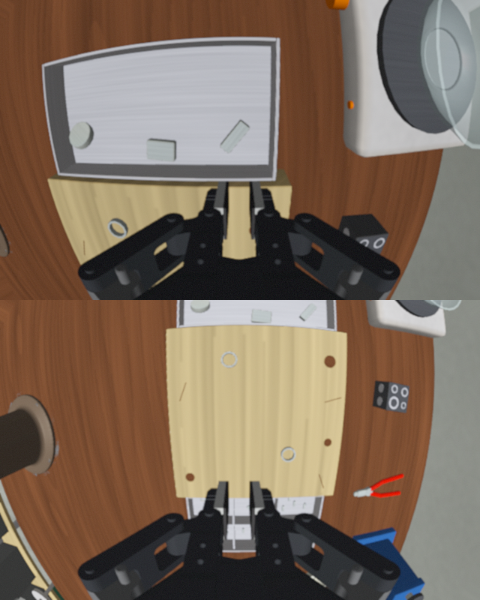

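All three offcuts lie in the scrap tray, at px (81,134), (161,150) and (235,136) in the upper picture. Both rings are at their starting places in the lower one, at (229,359) and (288,453).

```bash
python3 -c "
from workcell import r
print(r.sign_off(), r.current_clock())"
```

```text
the job is handed in; nothing more can be done
the job is handed in; nothing more can be done
```

The button, the runner and the ingot end are all in the scrap tray, both rings measured at their starting places, and the job was handed in shortly after 36 s on the robot's clock; no verdict was shown.

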